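# Tuck a repair panel under a joggled lap and hold it down for riveting

## Task

The repair panel is still in the drill-press vise: slide the moving jaw back, draw the panel out of the jaw grooves and lift it out by its stiffener. Lay it on the bare half of the riveting jig and slide its edge under the lip of the old panel until it is home against the step, square and with its sides in line with the lip's, without lifting the lip and without disturbing the other things on the bench. Finish while still holding the stiffener with the gripper and pressing the panel firmly down flat on the jig's bed, as for riveting: do not let go.

Things in the scene. Friction and masses are not known exactly. Their poses are not given: they have to be found in the camera images.
- panel: Repair panel: flat bare-aluminium sheet 126 mm (its x) by 130 mm (its y), 3 mm thick, about 0.2 kg, with a hat-section stiffener across its middle. Origin: middle of the underside, z up. Alike both ways round: either 130 mm edge may go under the lip. Starts in the vise, flat on two steel parallels, its x along the vise's x, its two 130 mm edges in the jaw grooves.
- stiffener (a point): Middle of the stiffener's top, straight above the panel's origin: 25 mm above the panel's underside, 22 mm above the sheet. The stiffener runs along the panel's y, 100 mm long, 24 mm wide in x; it can be pinched across the 24 mm with 35 N.
- vise: Drill-press vise bolted to the bench, grey, steel jaw faces, 125 mm wide. Origin: on the bench, under the middle of the closed jaws; x points to the fixed jaw, away from the screw. The panel lies on two fixed steel bars (parallels) across the vise at x = -45 and +45 mm, tops 34 mm above the bench. The groove in each jaw face is 6 mm deep; the fixed jaw's face is at x = +58 mm, its groove floor at +64 mm. Jaw tops are 60 mm above the bench.
- vise_jaw (a joint): Moving jaw, m: 0 = closed on the panel (starts 0 to 0.003), grows as it slides along the vise's -x, to the stop at 0.040. Unlocked: it slides by hand at about 4 N and stays where left; the screw goes with it. Each jaw covers about 5 mm of the panel's edge: the panel comes out once the jaw is back 15 mm or more and the panel is drawn 7 to 10 mm towards the vise's -x, out of the fixed jaw.
- jaw_top (a point): Middle of the moving jaw's top, 60 mm above the bench. The jaw there is 30 mm thick along the vise's x and 125 mm wide and stands 23 mm above the panel's sheet; pinch it across its thickness or push its face from inside: while closed, 46 mm are free between that face and the stiffener.
- jig: Riveting jig bolted to the bench: steel bed plate 270 mm (x) by 180 mm (y), 10 mm thick, the old steel panel on its far half, held at x = +108 mm by a clamp bar with two bolts. Origin: on the bench, under the middle of the bed plate; x points from the bare half of the bed towards the clamp bar, z up.
- bed: The jig's bed plate itself, same frame as the jig; its flat top is 10 mm above the bench. The repair panel must lie flat on it; 10 N or so of steady push holds it firmly enough for riveting.
- step (a point): Foot of the step (joggle) in the old panel, on the bed's top, at x = +10 mm of the jig, middle of the width; axes as the jig's. Towards +x the old panel lies on the bed; here it steps up and its lip reaches 24 mm towards -x. A panel slid under the lip stops against the step; fully home, its middle is 63 mm before this point along the jig's x.
- lip_edge (a point): Middle of the lip's free edge, underside. The lip is 130 mm wide in y, 3 mm thick, its underside 5.5 mm above the bed; the last 6 mm at the free edge flare up, so the mouth is about 8 mm high and the lip's top there about 11 mm above the bed.
- lap (a joint): Lift of the old panel about the clamp bar, rad: 0 = lying down, grows as the lip is raised (0.01 rad = 1.1 mm at the lip). Springy: 3 to 5 N under the lip lift it about 4 mm, and it springs back.
- rivet_jar: small glass jar of rivets, 38 mm across, 48 mm tall, steel lid, standing between vise and jig. Bystander
- screwdriver: screwdriver, 150 mm long, lying between vise and jig. Bystander
- riveter: hand riveter with two black handles, 200 mm long, lying on the robot's left. Bystander
- hammer: hammer with wooden handle lying on the robot's right. Bystander
- wrench: open-ended wrench lying on the robot's left. Bystander
- spray: white bottle, 60 mm across, 170 mm tall, on the robot's right. Bystander
- c_clamp: C-clamp lying flat on the far side of the bench. Bystander
Not all that is in view belongs to the job. Several things have the shape of the panel; the one meant has the colours described above.

How it is judged:
By the outcome, as a careful person would: the job done as asked, in the order asked, and still so for the second after the job is handed in, while the arm keeps its last pose, push and grip.
It also fails if it takes over 51 s, if anything falls off the work surface, if the arm or the gripper's body presses on something with over 40 N, if the wrist force passes 120 N, or if a joint passes its speed limit or range.

## Robot

A 6-joint arm with a two-finger parallel gripper is mounted at the origin on the work surface. World frame = base frame: x ahead of the robot, y to its left, z up, the work surface at z = 0. Lengths are in mm, angles in rad, forces in N, time in s.
With the tool pointing down it reaches from about 275 to 825 mm from the base axis. Payload 4.9 kg.
Tool frame: the origin (TCP) lies at the very end of the fingers, on their centre line; the grasp point (between the pads) lies 19 mm behind it; z points along the fingers, y is the direction in which the jaws open and shut (so a half turn about z gives the same grasp; the last joint's range is limited). The gripper opens to 85 mm and grips with 20 to 120 N. Pads are 22 mm wide; open, the fingers measure 114 mm over their backs; the gripper's body (76 mm by 85 mm) begins 54 mm behind the grasp point. The pads swing forward as they close: fully open they stand 13 mm farther back than shut.
Start: joints at [0.998, 0.326, -0.193, 1.052, 0, 1.437], TCP at [233.666, 497.914, 231.281] pointing down, gripper open.
Joint ranges: [-2.65, 2.65], [-0.97, 1.79], [-1.3, 1.35], [-1.93, 2.1], [-1.47, 1.37], [-3.14, 3.14]. Speed limits (rad/s): [2.57, 2.57, 3.14, 3.14, 3.14, 3.14].

## Interface

Orientations are given as [roll, pitch, yaw] about the fixed x, y, z axes, in that order (R = Rz(yaw) Ry(pitch) Rx(roll)).
In Python, from bench import bot, solve_ik, imaging gives the robot as it stands. Calls block until the motion is done:
- bot.move_ptp(position, orientation): joint-space move of the TCP to a pose.
- bot.movel(position, rot=None, max_speed=150, threshold=None): straight line of the TCP; rot=None keeps the orientation; max_speed is the mean speed in mm/s. With threshold (N) it stops when the force on the tool has changed by that much, and returns True; else False.
- bot.move_j(angles): joint-space move.
- bot.grip(opening, effort=None): opening from 0.0 (shut) to 1.0 (fully open); effort is the grip in N (None keeps the last); returns when the fingers have stopped.
- bot.dwell(seconds).
- solve_ik(position, orientation): joint angles nearest the present ones, or None.
- bot.get_state(): the state.
- imaging.capture(name): name is "scene" or "top" or "wrist"; returns the picture (400x640x3 uint8, blue, green, red); there is no depth.
- imaging.camera_model(name): a dict with "K" (3x3 intrinsics, pixels), "position" and "rotation" of the camera in the world. Camera axes: x right, y up, looking along -z (the intrinsics and any distortion apply to the point x, -y, -z); pixel columns grow to the right and rows downward; lengths in mm; the calibration is good to about 2 mm. A picture is of the moment at which its call begins: read the wrist's pose just before it. camera_model takes no time and is no camera call; for the wrist camera it gives the pose at the moment of the call.
A pose or a line that the arm cannot do raises bot.IKError and nothing moves.
- bot.sign_off(): hands the job in, once; it reports no verdict.
The state is a dict: "t": time; "qpos": joint angles; "joint_velocities": joint speeds; "effort": joint torques, N m; "tcp_pos": TCP position; "orientation": TCP orientation; "contact_force": force on the tool from outside, world axes, zero at the start; "wrist_torque": the same for the moment, N m; "opening": opening from 0.0 (shut) to 1.0 (fully open).
Only numpy, scipy, OpenCV 4.12 (cv2) and the standard library are available. Lean on these libraries where they do the work, as an engineer would, in place of code of your own. Each camera call takes 0.05 s, during which the arm holds its last target. There are 200 camera calls.

## Working session

There is one attempt and no reset: what is moved stays moved. The work goes in short steps, each a Python script; the robot and the scene stay as the last script left them, time stands still between calls to the robot, and variables do not carry over. Pictures are saved under pics/ and viewed, about 8 in all and at most 12, crops included, and the job is handed in when it is done.

```bash
mkdir -p pics; ls; python3 - <<'E'
from bench import bot, solve_ik, imaging
import cv2
for n in ("top","scene"):
    cv2.imwrite(f"pics/{n}0.png",imaging.capture(n)); m=imaging.camera_model(n); print(n,m)
print(bot.get_state())
E
```

```text
pics
top {'K': array([[398.84450031,   0.        , 327.26325828],
       [  0.        , 398.84450031, 197.40902387],
       [  0.        ,   0.        ,   1.        ]]), 'position': array([ 321.34359717,    8.80371606, 1190.10035772]), 'rotation': array([ 0.15889945, -0.03424131, -1.54882522])}
scene {'K': array([[470.13982432,   0.        , 323.22110432],
       [  0.        , 470.13982432, 198.40149052],
       [  0.        ,   0.        ,   1.        ]]), 'position': array([1238.74306443,  410.07785975, 1033.87970438]), 'rotation': array([0.70408226, 0.00531132, 2.06466075])}
{'t': 0.1, 'qpos': array([ 9.97809062e-01,  3.26884972e-01, -1.93446714e-01,  1.05198694e+00,
       -5.29975514e-05,  1.43660803e+00]), 'joint_velocities': array([ 0.00011972, -0.00247672,  0.0028326 , -0.00064911,  0.00143142,
       -0.0005843 ]), 'effort': array([ 9.28045192e-04, -4.44237471e+01,  2.63039142e+01,  7.81625480e-03,
       -1.17859408e-04,  1.80411018e-05]), 'tcp_pos': array([233.39494206, 497.47284356, 230.58595407]), 'orientation': array([-3.14007695e+00, -1.51141643e-04,  2.70279361e+00]), 'contact_force': array([-0.48394367, -0.70947227, -0.28040204]), 'wrist_torque': array([0.02095796, 0.02805238, 0.04748938]), 'opening': 0.9999886020784886}
```

View pics/top0.png

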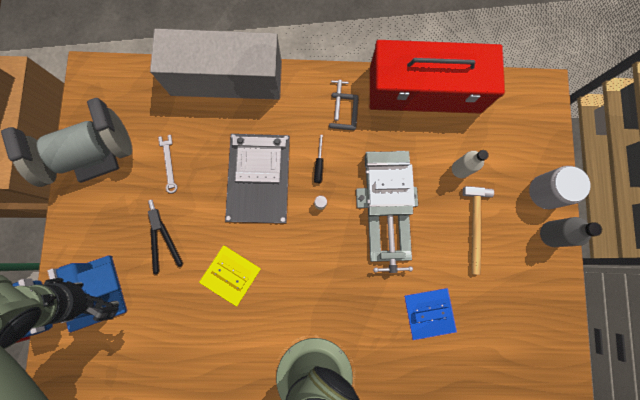

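View pics/scene0.png

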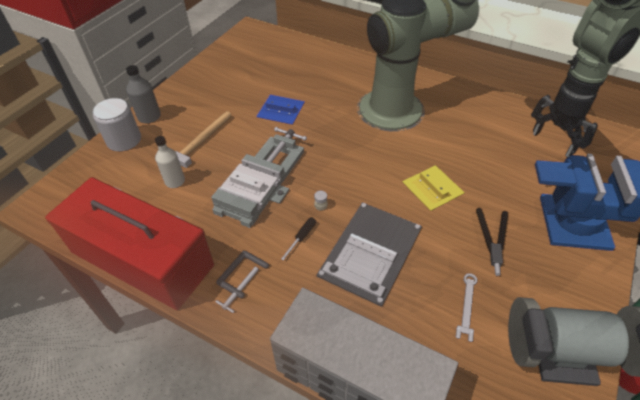

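The top view shows these things that could be the panel:
- Bare aluminium sheet in the grey vise at (390,185).
- Yellow panel at (230,275).
- Blue panel at (430,314).
- Old panel on the jig at (258,165).

I choose the one in the vise: bare aluminium, with a stiffener, between the jaws. Next I'll go over the jig and then the vise with the wrist camera.

```bash
cat > h.py <<'E'
from bench import bot, solve_ik, imaging
import numpy as np, cv2
from scipy.spatial.transform import Rotation as Ro
def ray(m,px):
    K=np.array(m["K"]); d=np.linalg.inv(K)@[px[0],px[1],1.]
    R=Ro.from_euler("xyz",m["rotation"]) if np.shape(m["rotation"])==(3,) else Ro.from_matrix(m["rotation"])
    return np.array(m["position"]),R.apply([d[0],-d[1],-d[2]])
def p2w(m,px,z):
    p,d=ray(m,px); return p+d*(z-p[2])/d[2]
def w2p(m,P):
    R=Ro.from_euler("xyz",m["rotation"]).inv().apply(np.atleast_2d(P)-m["position"])
    K=np.array(m["K"]); return np.c_[K[0,2]+K[0,0]*R[:,0]/-R[:,2], K[1,2]-K[1,1]*R[:,1]/-R[:,2]]
def tool(yaw): return [np.pi,0,yaw]
E
python3 - <<'E'
from h import *
m=imaging.camera_model("top")
for n,px,z in (("panel",(391,183),59),("jaw",(390,207),60),("fixtop",(388,158),60),("jig",(258,180),10),("jar",(320,202),48),("tip",(321,137),10),("visebar",(392,270),30)):
    print(n,p2w(m,px,z).round())
w=imaging.camera_model("wrist"); s=bot.get_state()
print(w["position"]-s["tcp_pos"], w["rotation"], w["K"], w.keys())
img=cv2.imread("pics/top0.png")
cv2.imwrite("pics/c1.png",cv2.resize(img[115:290,210:430],None,fx=3.4,fy=3.4,interpolation=cv2.INTER_CUBIC))
E
```

```text
panel [ 551. -210.   59.]
jaw [ 480. -207.   60.]
fixtop [ 625. -202.   60.]
jig [559. 182.  10.]
jar [491.  -6.  48.]
tip [699.  -4.  10.]
visebar [ 302. -218.   30.]
[-65.62278724  30.6719825  141.95391979] [-0.28927864  0.00214333  1.13165709] [[310.73521623   0.         320.39322366]
 [  0.         310.73521623 197.13037293]
 [  0.           0.           1.        ]] dict_keys(['K', 'position', 'rotation'])
```

View pics/c1.png

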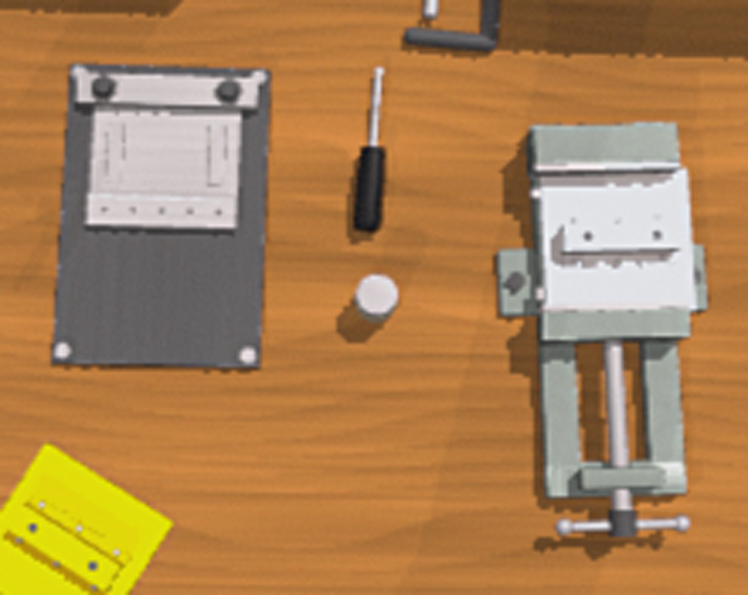

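The crop confirms the choice. The jig is at the left with its bare half towards the robot, and the lip edge is near crop (162,228). The jar is at (376,296). The vise is at the right, holding the white/bare sheet with the stiffener at about (620,235), and the moving jaw is at about (615,323), on the robot's side.

```bash
python3 - <<'E'
from h import *
import pickle
for n,p in (("jig",(550,180,200)),("vise",(530,-208,210))):
    bot.move_ptp(p,tool(np.pi/2)); bot.dwell(.15)
    m=imaging.camera_model("wrist"); cv2.imwrite(f"pics/w_{n}.png",imaging.capture("wrist")); pickle.dump(m,open(n+".pkl","wb"))
    s=bot.get_state(); print(s["t"],s["tcp_pos"],s["orientation"],s["qpos"],m["position"],m["rotation"])
E
```

```text
1.95 [549.63196012 180.94960457 200.11468619] [ 3.14150706e+00 -1.15413497e-04  1.57253499e+00] [ 1.90454498e-01  4.00401208e-01 -1.65122280e-01  1.00516711e+00
  9.73073211e-05  1.75951218e+00] [549.31998097 253.25111724 342.10562211] [-0.28948414 -0.00045336  0.00162554]
3.5917 [ 530.37486882 -206.92592299  210.02524614] [ 3.14155129e+00 -9.81204243e-05  1.57262920e+00] [-5.01685247e-01  3.76262681e-01 -1.75345889e-01  1.01919887e+00
  1.05903354e-04  1.06727821e+00] [ 530.13884115 -134.64886902  351.9449524 ] [-0.2894618  -0.00032901  0.00164727]
```

View pics/w_jig.png

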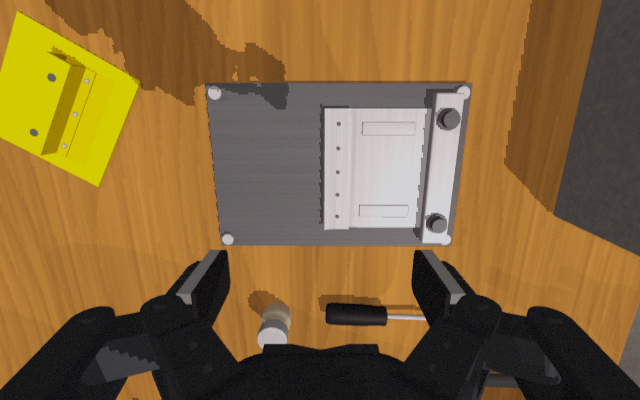

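View pics/w_vise.png

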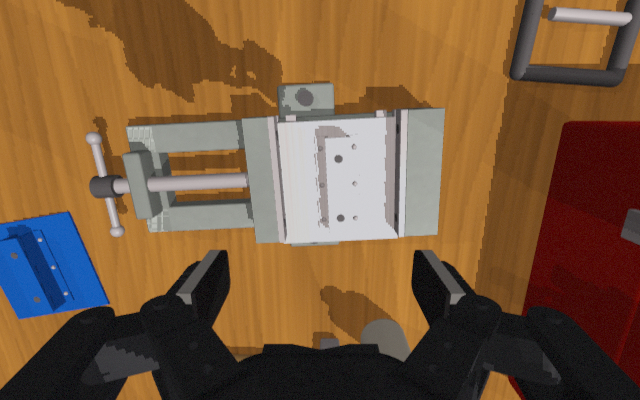

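The jig view shows bed corners near (207,84), (471,83), (451,246) and (219,246), with the lip edge at x≈325, y 109–229. The vise view shows the moving jaw at x 243–285, the fixed jaw at x 400–444 and the stiffener at x≈325–355. I'll zoom both for precise picks.

```bash
python3 - <<'E'
from h import *
for n,(x0,x1,y0,y1) in (("vise",(235,455,95,255)),("jig",(200,480,75,255))):
    im=cv2.imread(f"pics/w_{n}.png")[y0:y1,x0:x1]; f=3.5 if n=="vise" else 2.85
    im=cv2.resize(im,None,fx=f,fy=f,interpolation=cv2.INTER_CUBIC)
    im=cv2.convertScaleAbs(im,alpha=.9)
    for g in range(x0//20*20+20,x1,20): 
        X=int((g-x0+.5)*f); cv2.line(im,(X,0),(X,8),(0,0,255),1); cv2.putText(im,str(g),(X-10,18),0,.35,(0,0,255),1)
        cv2.line(im,(X,im.shape[0]-6),(X,im.shape[0]),(0,0,255),1)
    for g in range(y0//20*20+20,y1,20):
        Y=int((g-y0+.5)*f); cv2.line(im,(0,Y),(8,Y),(0,0,255),1); cv2.putText(im,str(g),(10,Y+4),0,.35,(0,0,255),1)
    cv2.imwrite(f"pics/z_{n}.png",im)
E
```

```text
(no output)
```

View pics/z_vise.png

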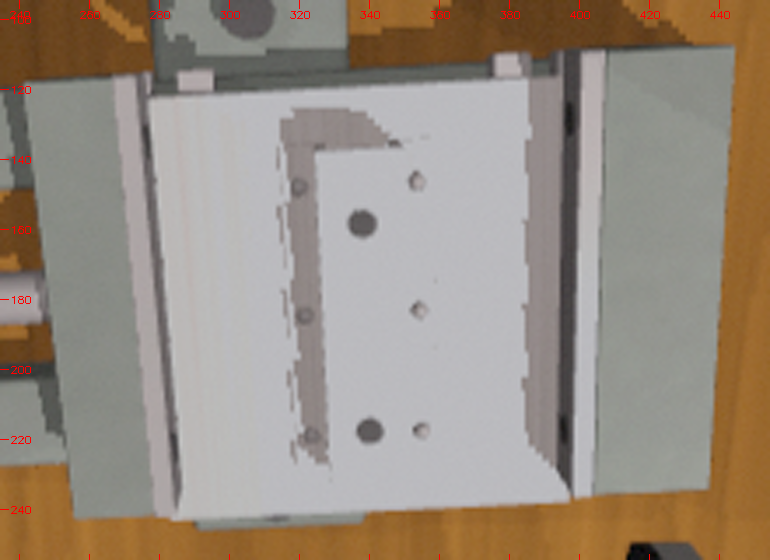

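View pics/z_jig.png

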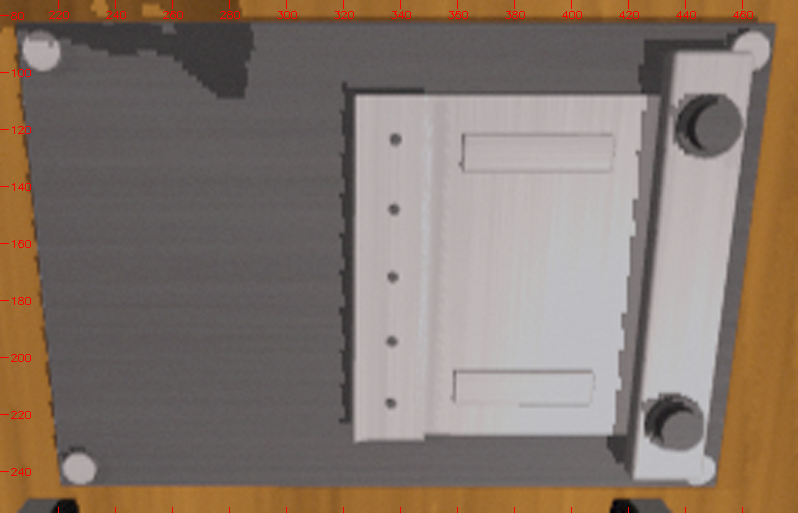

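```bash
cat > meas.py <<'E'
from h import *
import pickle
V=pickle.load(open("vise.pkl","rb")); J=pickle.load(open("jig.pkl","rb"))
pv=lambda X,Y,z: p2w(V,(235+X/3.5-.5,95+Y/3.5-.5),z)
pj=lambda X,Y,z: p2w(J,(200+X/2.85-.5,75+Y/2.85-.5),z)
def seg(n,a,b):
    d=b-a; print(n,a[:2].round(1),b[:2].round(1),"mid",((a+b)/2)[:2].round(1),"len",np.linalg.norm(d[:2]).round(1),"ang",np.degrees(np.arctan2(d[1],d[0])).round(2))
if __name__=="__main__":
    seg("mj outer",pv(75,518,60),pv(25,82,60)); seg("mj inner",pv(180,520,60),pv(150,72,60))
    seg("fj outer",pv(709,489,60),pv(733,46,60)); seg("fj inner",pv(576,497,60),pv(582,50,60))
    seg("rivL",pv(311,436,38),pv(300,187,38)); seg("rivR",pv(421,431,38),pv(417,182,38)); seg("rivmid",pv(305,315,38),pv(420,310,38))
    seg("stiff holes",pv(369,431,59),pv(362,224,59)); seg("stiff Ledge",pv(316,152,59),pv(327,440,59))
    seg("panel -y",pv(182,520,37),pv(570,501,37)); seg("panel +y",pv(150,98,37),pv(528,80,37))
    seg("bed +y",pj(16,23,10),pj(775,23,10)); seg("bed -y",pj(61,485,10),pj(716,486,10))
    seg("bed -x",pj(61,485,10),pj(16,23,10)); seg("bed +x",pj(716,486,10),pj(775,23,10))
    seg("lip edge",pj(355,441,21),pj(355,95,21)); seg("lip +y",pj(355,95,20),pj(425,95,18)); seg("lip -y",pj(355,441,20),pj(424,440,18))
    seg("rivs",pj(391,403,18.5),pj(395,139,18.5)); seg("old +y",pj(440,95,13),pj(645,96,13));seg("old -y",pj(440,435,13),pj(612,435,13))
    T=imaging.camera_model("top"); print("jar",p2w(T,(210+376/3.4-.5,115+295/3.4-.5),48),"sd tip",p2w(T,(210+378/3.4,115+68/3.4),10),"sd end",p2w(T,(210+367/3.4,115+230/3.4),15))
E
python3 meas.py
```

```text
mj outer [ 464.4 -270.2] [ 458.5 -146.4] mid [ 461.5 -208.3] len 123.9 ang 92.72
mj inner [ 495.1 -270.8] [ 491.1 -143.8] mid [ 493.1 -207.3] len 127.0 ang 91.8
fj outer [ 649.1 -260.7] [ 641.8 -137.1] mid [ 645.4 -198.9] len 123.9 ang 93.36
fj inner [ 610.6 -263.3] [ 602.9 -138.2] mid [ 606.8 -200.7] len 125.4 ang 93.52
rivL [ 533.6 -252.8] [ 530.1 -176.5] mid [ 531.9 -214.6] len 76.4 ang 92.62
rivR [ 567.4 -251.1] [ 563.7 -175. ] mid [ 565.6 -213. ] len 76.2 ang 92.77
rivmid [ 531.7 -214.4] [ 565.8 -212.8] mid [ 548.8 -213.6] len 34.2 ang 2.66
stiff holes [ 550.  -243.3] [ 546.9 -183.6] mid [ 548.5 -213.5] len 59.8 ang 92.94
stiff Ledge [ 534.4 -164.4] [ 538.  -246.1] mid [ 536.2 -205.3] len 81.8 ang -87.46
panel -y [ 493.  -281.5] [ 615.2 -274.8] mid [ 554.1 -278.2] len 122.4 ang 3.14
panel +y [ 487.8 -151.7] [ 594.1 -146.6] mid [ 540.9 -149.1] len 106.4 ang 2.74
bed +y [433.6 274.3] [701.2 274.7] mid [567.4 274.5] len 267.6 ang 0.09
bed -y [433.5  96.2] [702.1  96.1] mid [567.8  96.2] len 268.6 ang -0.01
bed -x [433.5  96.2] [433.6 274.3] mid [433.6 185.2] len 178.0 ang 89.96
bed +x [702.1  96.1] [701.2 274.7] mid [701.7 185.4] len 178.6 ang 90.28
lip edge [553.8 120.3] [553.1 250.2] mid [553.4 185.3] len 129.8 ang 90.29
lip +y [553.1 250.1] [577.8 250.2] mid [565.4 250.2] len 24.6 ang 0.05
lip -y [553.8 119.9] [581.  119.6] mid [567.4 119.8] len 27.2 ang -0.77
rivs [567.7 135.2] [567.5 235.1] mid [567.6 185.2] len 99.9 ang 90.13
old +y [583.6 250.1] [656.8 249.9] mid [620.2 250. ] len 73.3 ang -0.18
old -y [587.8 119.7] [656.5 119.8] mid [622.1 119.7] len 68.7 ang 0.08
jar [493.41392601  -5.75460485  48.        ] sd tip [705.12516212  -4.47178107  10.        ] sd end [554.68933917   1.66742192  15.        ]
```

```bash
python3 - <<'E'
from h import *
a=0.0485; yaw=np.pi/2+a; ux=np.array([np.cos(a),np.sin(a),0])
c=np.array([477,-208,0.])
bot.grip(0.55,35); 
bot.move_ptp(c+[0,0,95],tool(yaw))
print(bot.movel(c+[0,0,43],max_speed=70,threshold=8)); s=bot.get_state(); print(s["t"],s["tcp_pos"],s["contact_force"],s["opening"])
b=c+[0,0,43]-36*ux
print(bot.movel(b,max_speed=50,threshold=25)); s=bot.get_state(); print(s["t"],s["tcp_pos"],s["contact_force"])
bot.movel(b+4*ux); bot.movel(b+4*ux+[0,0,57],max_speed=120)
bot.move_ptp([548.6,-213.6,100],tool(yaw)); bot.dwell(.1)
m=imaging.camera_model("wrist"); im=imaging.capture("wrist"); cv2.imwrite("pics/w2.png",im)
import pickle; pickle.dump(m,open("w2.pkl","wb"))
s=bot.get_state(); print(s["t"],s["tcp_pos"],s["orientation"],s["contact_force"])
E
```

```text
False
5.525 [ 477.28145541 -208.1495762    43.23592441] [-0.68558147 -0.0513032  -0.02175344] 0.5497812019607126
False
6.3917 [ 440.75273175 -209.84947095   43.05296842] [ 1.96224869 -0.28807666  1.51020855]
7.9083 [ 546.96398931 -213.10965087   99.10155066] [-3.13926861e+00 -1.26132765e-03  1.61882571e+00] [ 0.04338623 -0.23882841  0.61738008]
```

View pics/w2.png

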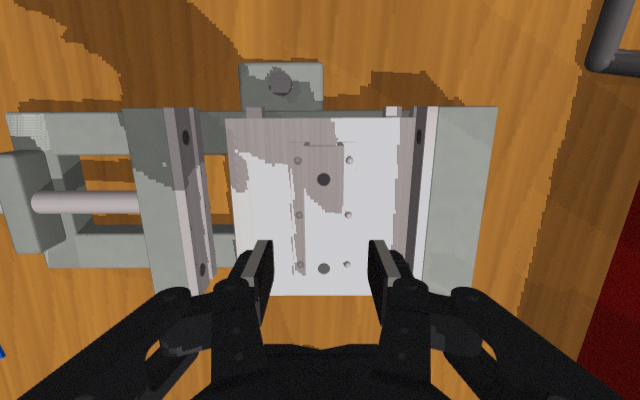

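The jaw is clear: its face is at about x≈200 and the panel's free edge is at 232. The fingers (270 and 370) straddle the stiffener, which is centred at 322. Now grip, draw out and lift.

```bash
python3 - <<'E'
from h import *
a=0.0485; yaw=np.pi/2+a; ux=np.array([np.cos(a),np.sin(a),0])
c=np.array([548.6,-213.6,40.5])
def st(n):
    s=bot.get_state(); print(n,round(s["t"],2),s["tcp_pos"].round(1),s["contact_force"].round(1),s["wrist_torque"].round(2),round(s["opening"],3))
print(bot.movel(c,rot=tool(yaw),max_speed=70,threshold=8)); st("down")
bot.grip(0.0,35); st("grip")
print(bot.movel(c-9.5*ux,max_speed=30,threshold=20)); st("draw")
print(bot.movel(c-9.5*ux+[0,0,30],max_speed=50,threshold=15)); st("lift")
bot.movel(c-9.5*ux+[0,0,80],max_speed=120); bot.dwell(.1)
m=imaging.camera_model("wrist"); im=imaging.capture("wrist"); cv2.imwrite("pics/w3.png",im)
import pickle; pickle.dump(m,open("w3.pkl","wb")); st("up")
E
```

```text
False
down 8.91 [ 549.  -213.8   40.8] [-0.1  1.   0.1] [-0.01 -0.04 -0.04] 0.545
grip 9.24 [ 549.1 -213.9   41.2] [-0.5  0.4  4.5] [ 0.01  0.16 -0.02] 0.271
False
draw 9.71 [ 539.7 -214.5   41.2] [ 1.9 -0.9  6.4] [-0.03 -0.49  0.03] 0.272
False
lift 10.46 [ 539.  -214.    70.5] [ 0.2  0.2 -1.6] [ 0.    0.02 -0.04] 0.27
up 11.18 [ 538.3 -213.6  119.3] [ 0.9 -0.2 -2.2] [0.   0.03 0.  ] 0.269
```

View pics/w3.png

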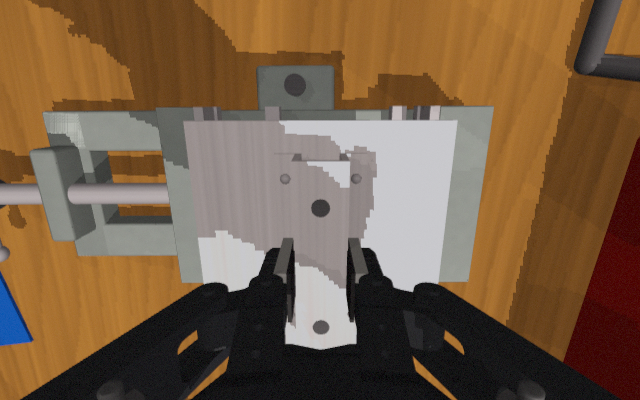

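The panel is held and out of the vise, with its +y corners at px (185,121) and (457,121). Next I'll compute its offset in the grasp, carry it to the jig, set it down before the lip and look.

```bash
python3 - <<'E'
from h import *
import pickle
m=pickle.load(open("w3.pkl","rb")); tc=np.array([538.3,-213.6,119.3])
A,B=p2w(m,(185,121),115.1),p2w(m,(457,121),115.1); d=B-A
print(A-tc,B-tc,np.linalg.norm(d),np.degrees(np.arctan2(d[1],d[0])))
def st(n):
    s=bot.get_state(); print(n,round(s["t"],2),s["tcp_pos"].round(1),s["orientation"].round(4),s["contact_force"].round(1),s["wrist_torque"].round(2),round(s["opening"],3))
yaw=np.pi/2+.001
p=np.array([477,185.2,17])
bot.movel([538,-213,135],max_speed=150)
bot.move_ptp([477,185.2,110],tool(yaw)); bot.dwell(.1); st("over")
bot.movel(p+[0,0,15],max_speed=100); bot.dwell(.1); st("near")
print(bot.movel(p+[0,0,-4],max_speed=20,threshold=4)); st("touch")
bot.dwell(.1)
m=imaging.camera_model("wrist"); cv2.imwrite("pics/w4.png",imaging.capture("wrist")); pickle.dump(m,open("w4.pkl","wb")); st("cam")
E
```

```text
[-65.18309408  61.86258084  -4.2       ] [59.18979404 67.8639659  -4.2       ] 124.5175968386653 2.762559748384793
over 13.02 [477.8 184.3 110.1] [3.1411e+00 1.0000e-04 1.5700e+00] [ 0.2  0.1 -1.4] [-0.01 -0.04  0.03] 0.267
near 14.05 [477.7 185.4  32.7] [ 3.1401e+00 -3.0000e-04  1.5718e+00] [-0.1 -0.6 -2.1] [ 0.04 -0.05  0.04] 0.272
True
touch 14.77 [476.8 185.2  17.2] [-3.1412e+00  2.0000e-04  1.5719e+00] [-0.7  0.2  4.9] [-0.03  0.07 -0.03] 0.274
cam 14.92 [476.8 185.2  17.2] [-3.1413e+00  2.0000e-04  1.5719e+00] [-1.   0.   5.2] [-0.05  0.08 -0.05] 0.271
```

View pics/w4.png

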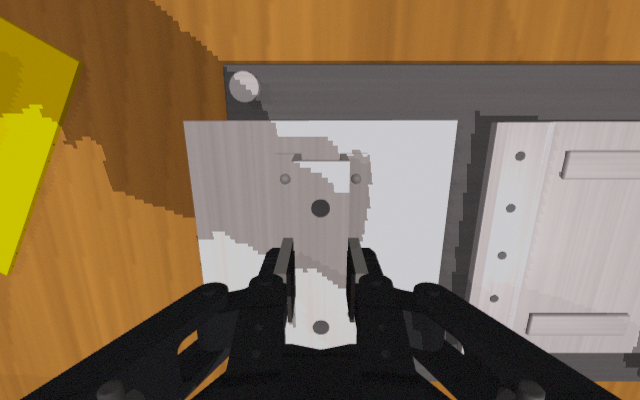

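The panel lies on the bed, its right edge at x≈457 (row 121), with the lip edge at x≈495. The sides nearly line up: panel row ~121, old panel row ~122. I'll find those edges numerically at sub-pixel level.

```bash
cat > edges.py <<'E'
from h import *
import pickle
def edge_rows(g,cols,r0,r1):
    out=[]
    for c in cols:
        d=np.gradient(cv2.GaussianBlur(g[r0:r1,c-1:c+2].mean(1).astype(np.float32).reshape(-1,1),(1,3),0).ravel())
        i=int(np.argmax(d)); i=min(max(i,1),len(d)-2); a,b,e=d[i-1:i+2]; q=a-2*b+e
        out.append(r0+i+(0.5*(a-e)/q if q else 0))
    return np.array(out)
def run(img,pkl,specs):
    g=cv2.imread(img,0); m=pickle.load(open(pkl,"rb"))
    for n,cols,r0,r1,z in specs:
        r=edge_rows(g,cols,r0,r1); W=np.array([p2w(m,(c,x),z) for c,x in zip(cols,r)])
        k=abs(W[:,1]-np.median(W[:,1]))<1.5; f=np.polyfit(W[k,0],W[k,1],1)
        print(n,"n",k.sum(),"y",W[k,1].mean().round(2),"sd",W[k,1].std().round(2),"ang",np.degrees(f[0]).round(2),"x",W[k,0].min().round(),W[k,0].max().round())
E
python3 - <<'E'
from edges import *
run("pics/w4.png","w4.pkl",[("panel",range(300,450,5),110,130,13),("lip",range(502,542,4),112,134,18.5),("old",range(570,634,4),112,134,13)])
g=cv2.imread("pics/w4.png",0); m=pickle.load(open("w4.pkl","rb"))
# panel +x edge: falling edge along rows 130..270
for nm,c0,c1,s,z in (("panel+x",425,470,-1,13),("lipedge",455,510,1,21)):
    P=[]
    for r in range(130,265,9):
        d=s*np.gradient(g[r,c0:c1].astype(float)); P.append(p2w(m,(c0+np.argmax(d),r),z))
    P=np.array(P); k=abs(P[:,0]-np.median(P[:,0]))<2.5; f=np.polyfit(P[k,1],P[k,0],1); print(nm,k.sum(),P[k,0].mean(),"tilt deg",-np.degrees(f[0]))
E
```

```text
panel n 30 y 250.6 sd 0.06 ang 0.15 x 467.0 534.0
lip n 10 y 250.14 sd 0.02 ang 0.17 x 557.0 572.0
old n 16 y 250.11 sd 0.01 ang 0.04 x 591.0 618.0
panel+x 15 539.3272417255758 tilt deg 0.052429539545783374
lipedge 15 553.1427377593525 tilt deg 0.03206060133121031
```

```bash
python3 - <<'E'
from h import *
def st(n):
    s=bot.get_state(); print(n,round(s["t"],2),s["tcp_pos"].round(2),s["orientation"].round(4),s["contact_force"].round(1),s["wrist_torque"].round(2),round(s["opening"],3))
y=184.75; yaw=np.pi/2+.001
bot.movel([480,y,17.1],rot=tool(yaw),max_speed=15); st("shift")
for x in (490,500,510):
    print(bot.movel([x,y,17.1],max_speed=25,threshold=12)); st(x)
print(bot.movel([519,y,17.1],max_speed=10,threshold=10)); st("home?")
bot.dwell(.1)
import pickle
m=imaging.camera_model("wrist"); cv2.imwrite("pics/w5.png",imaging.capture("wrist")); pickle.dump(m,open("w5.pkl","wb")); st("cam")
E
python3 -c "
from edges import *
run('pics/w5.png','w5.pkl',[('panel',range(240,370,5),110,130,13),('lip',range(400,450,4),105,134,18.5),('old',range(480,560,4),105,134,13)])"
```

```text
shift 15.34 [477.81 185.01  17.17] [-3.1380e+00 -6.0000e-04  1.5724e+00] [-6.2  0.4  8.7] [ 0.11  1.02 -0.05] 0.272
True
490 15.57 [477.92 185.01  17.22] [-3.1345e+00 -8.0000e-04  1.5728e+00] [-1.6  0.6  4.2] [-0.03 -0.19 -0.02] 0.274
True
500 15.91 [477.94 185.01  17.39] [-3.1305e+00 -9.0000e-04  1.5731e+00] [-1.6  0.5  6.5] [-0.1 -0.1  0. ] 0.27
True
510 16.33 [477.95 185.03  17.31] [-3.1250e+00 -1.1000e-03  1.5737e+00] [-2.1  0.5  6. ] [-0.   -0.05  0.05] 0.275
True
home? 17.31 [477.99 185.04  17.53] [-3.1206e+00 -1.1000e-03  1.5743e+00] [-1.2 -0.7  6.3] [-0.08 -0.1   0.02] 0.272
cam 17.46 [477.96 185.02  17.54] [-3.1208e+00 -1.1000e-03  1.5743e+00] [-2.7 -0.7  6.4] [ 0.02 -0.12 -0.  ] 0.273
panel n 26 y 250.31 sd 0.05 ang 0.17 x 441.0 498.0
lip n 13 y 250.78 sd 0.03 ang 0.23 x 513.0 534.0
old n 18 y 249.87 sd 0.13 ang 0.49 x 550.0 584.0
```

View pics/w5.png

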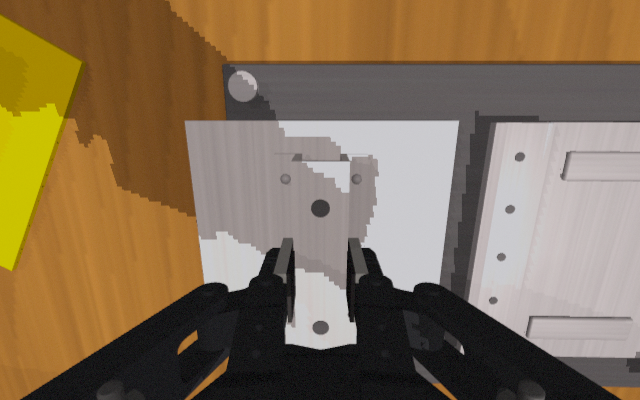

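The view is nearly unchanged (panel edge x≈459, lip x≈495): the panel stuck on the bed by friction while the wrist leaned 1.2°. I'll lift slightly, straighten up, find the contact height and slide with almost no load.

```bash
python3 - <<'E'
from h import *
def st(n):
    s=bot.get_state(); print(n,round(s["t"],2),s["tcp_pos"].round(2),s["orientation"].round(4),s["contact_force"].round(1),s["wrist_torque"].round(2),round(s["opening"],3))
y=184.7; yaw=np.pi/2+.001
bot.movel([478,y,21],rot=tool(yaw),max_speed=30); bot.dwell(.2); st("up")
for z in (19,18,17.5,17.0):
    bot.movel([478,y,z],rot=tool(yaw),max_speed=10); bot.dwell(.15); st(z)
    if bot.get_state()["contact_force"][2]>2: break
bot.movel([478,y,z+1.0],rot=tool(yaw),max_speed=10); bot.dwell(.1); st("hover %.1f"%(z+1))
import pickle
m=imaging.camera_model("wrist"); cv2.imwrite("pics/w6.png",imaging.capture("wrist")); pickle.dump(m,open("w6.pkl","wb")); st("cam")
E
python3 -c "
from edges import *
run('pics/w6.png','w6.pkl',[('panel',range(300,450,5),110,130,14),('lip',range(502,542,4),112,134,18.5),('old',range(570,634,4),112,134,13)])"
```

```text
up 17.95 [477.87 184.64  20.77] [-3.1412e+00  1.0000e-04  1.5717e+00] [ 0.8  0.2 -2.3] [ 0.    0.01 -0.05] 0.271
19 18.45 [478.02 184.7   18.99] [-3.1416  0.      1.5718] [-0.  -0.4 -2.9] [ 0.03 -0.03  0.01] 0.269
18 18.85 [477.99 184.72  18.01] [-3.1416 -0.      1.5718] [-0.2 -0.7 -2.6] [-0.01 -0.01  0.03] 0.267
17.5 19.25 [478.02 184.71  17.51] [ 3.1415 -0.      1.5718] [ 0.4 -0.  -1.3] [-0.03 -0.01 -0.01] 0.274
17.0 19.65 [478.08 184.72  17.22] [ 3.1414 -0.      1.5718] [-1.9  0.   3.4] [-0.07  0.41 -0.01] 0.276
hover 18.0 20.0 [477.84 184.65  17.75] [-3.1412e+00  1.0000e-04  1.5718e+00] [-0.7 -0.8 -1.8] [-0.02 -0.02  0.03] 0.271
cam 20.05 [477.86 184.68  17.8 ] [-3.1413e+00  1.0000e-04  1.5718e+00] [-0.4 -0.  -2.4] [0.   0.06 0.01] 0.266
panel n 30 y 250.08 sd 0.05 ang 0.12 x 468.0 535.0
lip n 10 y 250.2 sd 0.03 ang 0.11 x 558.0 574.0
old n 16 y 250.11 sd 0.01 ang 0.04 x 592.0 620.0
```

Alignment is now within about 0.1 mm and 0.1°, and contact is at z≈17.45. Slide in while hovering about 0.7 mm above the bed.

```bash
python3 - <<'E'
from h import *
def st(n):
    s=bot.get_state(); print(n,round(s["t"],2),s["tcp_pos"].round(2),s["orientation"].round(4),s["contact_force"].round(1),s["wrist_torque"].round(2),round(s["opening"],3))
y=184.72; yaw=np.pi/2+.001
ok=True
for x in (493,510):
    if bot.movel([x,y,18.1],rot=tool(yaw),max_speed=25,threshold=7): ok=False; st("STOP"); break
    st(x)
if ok:
    print(bot.movel([519,y,18.1],rot=tool(yaw),max_speed=8,threshold=7)); st("home?"); bot.dwell(.15)
import pickle
m=imaging.camera_model("wrist"); cv2.imwrite("pics/w7.png",imaging.capture("wrist")); pickle.dump(m,open("w7.pkl","wb")); st("cam")
E
python3 -c "
from edges import *
run('pics/w7.png','w7.pkl',[('panel',range(240,370,5),110,130,14),('lip',range(406,440,4),105,134,18.5),('old',range(470,560,4),105,134,13)])"
```

```text
493 20.8 [492.83 184.66  18.  ] [-3.1412e+00  1.0000e-04  1.5718e+00] [-0.7 -0.6 -2.1] [-0.1  -0.02 -0.02] 0.269
510 21.63 [509.76 184.68  18.  ] [-3.1412e+00  1.0000e-04  1.5718e+00] [-0.5 -0.4 -1.4] [-0.02 -0.04  0.03] 0.268
True
home? 22.44 [513.85 184.59  17.11] [-3.1362  0.      1.5718] [ 0.2 -0.1 -1.2] [ 0.01 -0.   -0.05] 0.272
cam 22.64 [513.84 184.56  17.06] [-3.1362e+00  1.0000e-04  1.5718e+00] [ 1.2 -0.6  2.3] [-0.   -0.08 -0.04] 0.271
panel n 26 y 249.97 sd 0.01 ang 0.03 x 477.0 534.0
lip n 9 y 250.26 sd 0.07 ang -0.23 x 551.0 565.0
old n 23 y 250.1 sd 0.01 ang 0.05 x 582.0 622.0
```

```bash
python3 - <<'E'
from h import *
def st(n):
    s=bot.get_state(); print(n,round(s["t"],2),s["tcp_pos"].round(2),s["orientation"].round(4),s["contact_force"].round(1),s["wrist_torque"].round(2),round(s["opening"],3))
y=184.85; yaw=np.pi/2+.001
bot.movel([512.5,y,18.0],rot=tool(yaw),max_speed=15); bot.dwell(.15); st("back")
print(bot.movel([519,y,17.7],rot=tool(yaw),max_speed=8,threshold=14)); st("push")
x=bot.get_state()["tcp_pos"][0]
bot.movel([x+.3,y,17.4],rot=tool(yaw),max_speed=10); bot.dwell(.2); st("straight")
E
```

```text
back 23.04 [512.11 184.81  17.74] [-3.1409e+00  1.0000e-04  1.5719e+00] [-0.5  0.3 -1.7] [-0.02  0.    0.02] 0.272
False
push 24.01 [514.75 184.86  17.11] [-3.1340e+00 -1.0000e-04  1.5722e+00] [-9.8  0.5  4.8] [ 0.09  1.98 -0.16] 0.272
straight 24.76 [514.63 184.86  17.26] [-3.1407e+00 -1.0000e-04  1.5718e+00] [-3.1  0.5 -0.5] [ 0.07  0.99 -0.05] 0.271
```

```bash
python3 - <<'E'
from h import *
def st(n):
    s=bot.get_state(); print(n,round(s["t"],2),s["tcp_pos"].round(2),s["orientation"].round(4),s["contact_force"].round(1),s["wrist_torque"].round(2),round(s["opening"],3)); return s["contact_force"][2]
y=184.88; yaw=np.pi/2+.001
for z in (17.0,16.6,16.2,15.8,15.4,15,14.6):
    bot.movel([515.1,y,z],rot=tool(yaw),max_speed=10); bot.dwell(.2)
    if st(z)>14: break
bot.dwell(.3)
import pickle
m=imaging.camera_model("wrist"); cv2.imwrite("pics/w8.png",imaging.capture("wrist")); pickle.dump(m,open("w8.pkl","wb")); st("cam")
cv2.imwrite("pics/scene8.png",imaging.capture("scene")); cv2.imwrite("pics/top8.png",imaging.capture("top"))
a=cv2.imread("pics/w8.png"); b=cv2.imread("pics/scene8.png"); t=cv2.imread("pics/top8.png")
b=cv2.resize(b[130:330,180:500],(400,250)); t=cv2.resize(t[100:300,140:460],(400,250))
cv2.imwrite("pics/final.png",np.vstack([cv2.resize(a[60:270,130:610],(800,350)),np.hstack([b,t])]))
E
python3 -c "
from edges import *
run('pics/w8.png','w8.pkl',[('panel',range(240,370,5),110,130,13),('lip',range(406,440,4),105,134,18.5),('old',range(470,560,4),105,134,13)])"
```

```text
17.0 25.21 [514.7  184.82  17.13] [-3.1409e+00  1.0000e-04  1.5718e+00] [-4.6 -0.7  3.4] [ 0.03  1.51 -0.11] 0.269
16.6 25.66 [514.74 184.85  17.08] [-3.1411  0.      1.5718] [-6.2 -0.4  6.6] [ 0.01  1.74 -0.09] 0.273
16.2 26.11 [514.71 184.87  17.04] [-3.1412  0.      1.5719] [-6.7 -1.1 10.3] [-0.1   1.96 -0.06] 0.274
15.8 26.56 [514.72 184.85  17.03] [-3.1413  0.      1.5718] [-7.9 -0.8 14.9] [-0.1   2.23 -0.12] 0.27
cam 26.91 [514.71 184.86  17.03] [-3.1413  0.      1.5718] [-9.2 -0.6 14.2] [-0.14  2.25 -0.13] 0.274
panel n 26 y 250.2 sd 0.02 ang -0.05 x 478.0 535.0
lip n 9 y 250.37 sd 0.1 ang -0.89 x 552.0 566.0
old n 23 y 250.05 sd 0.02 ang 0.05 x 583.0 623.0
```

View pics/final.png

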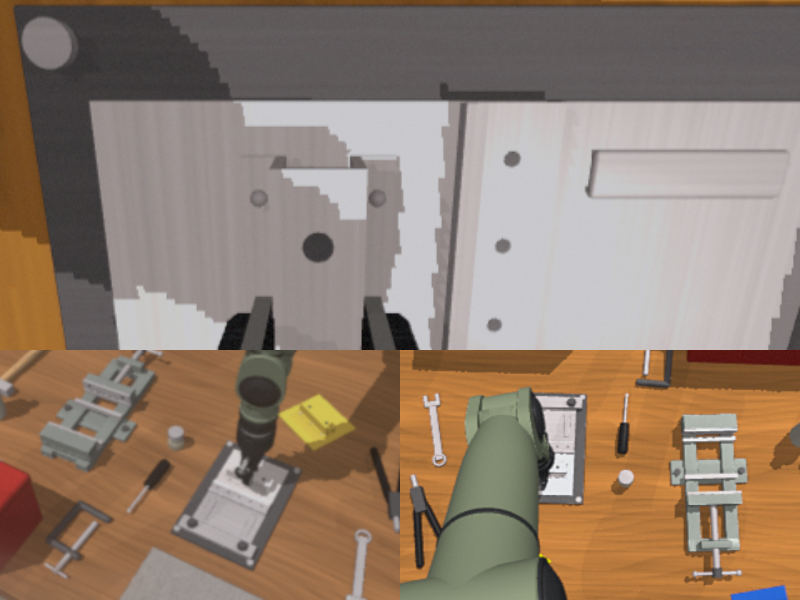

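The panel is home: its edge is under the lip, sides level at row ~100 of the crop, bystanders in place. The wrist moment, 2.2 N·m about y, suggests the push lies towards the panel's rear. I'll ease the forward push and trim the pitch so the pressure is centred.

```bash
python3 - <<'E'
from h import *
def st(n):
    s=bot.get_state(); print(n,round(s["t"],2),s["tcp_pos"].round(2),s["orientation"].round(4),s["contact_force"].round(1),s["wrist_torque"].round(2),round(s["opening"],3)); return s
y=184.85; R0=Ro.from_euler("xyz",[np.pi,0,np.pi/2+.001])
for th,x in ((0,514.9),(.003,514.9),(.006,514.9),(.009,514.9),(.012,514.9)):
    r=(Ro.from_rotvec([0,th,0])*R0).as_euler("xyz")
    bot.movel([x,y,15.8],rot=list(r),max_speed=10); bot.dwell(.25); s=st((th,x))
    if s["wrist_torque"][1]<-.17*s["contact_force"][0]+.15: break
E
```

```text
(0, 514.9) 27.51 [514.73 184.85  17.04] [ 3.1415 -0.      1.5719] [-7.5 -0.3 12.8] [-0.11  2.19 -0.09] 0.268
(0.003, 514.9) 28.01 [514.71 184.85  17.03] [-3.1387 -0.      1.5719] [-7.  -0.8 13.2] [-0.1   2.01 -0.03] 0.269
(0.006, 514.9) 28.51 [514.69 184.84  17.03] [-3.1357e+00  1.0000e-04  1.5719e+00] [-8.6 -0.5 13.8] [-0.1   1.84 -0.2 ] 0.273
(0.009, 514.9) 29.01 [514.69 184.86  17.04] [-3.1328e+00  1.0000e-04  1.5720e+00] [-9.2 -0.6 13.3] [-0.16  1.64 -0.12] 0.275
```

```bash
python3 - <<'E'
from h import *
s=bot.get_state(); print(s["t"],s["contact_force"],s["opening"]); print(bot.sign_off())
E
```

```text
29.0083 [-9.17434462 -0.64216014 13.25619917] 0.27484276087068005
the job is handed in; nothing more can be done
None
```

I slid the vise jaw back about 27 mm, drew the panel 9.5 mm out of the fixed jaw and lifted it out by its stiffener. I laid it on the bare half of the jig, slid it under the lip to the step and handed the job in at 29 s, still gripping and pressing.

**Last checks:**
- **Home:** at a firm stop the gripper was at x = 514.7 mm, where 515.1 mm was expected. The forward push was still about 9 N at hand-in.
- **Alignment:** the panel's side was within about 0.2 mm of the old panel's, and square to about 0.1°. This was measured in the last wrist picture, before the final pitch trim.
- **Pressing:** about 13 N down, with the grip closed at 35 N.
- **Bystanders:** the last scene and top pictures show nothing near the work out of place. The hammer is only partly in view, and the white bottle and the handle end of the riveter are mostly cropped out or hidden by the arm.

**What failed or disagreed:**
- **First slide stuck:** with the panel pressed on the bed, friction held it and the wrist leaned about 1.2°. I lifted it, straightened up and slid it in about 0.7 mm above the bed instead.
- **Push off-centre:** the wrist moment suggested the push was towards the panel's rear, so I trimmed the pitch by 0.5° to centre it.
- **Lip not measured directly:** that the lip was not lifted rests on low forces, the level tool and the panel's clearance under the lip. In the last picture the lip's side edge read 0.3 mm off the old panel's and nearly 1° out of line. I took that for noise in a short stretch of edge.

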